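# Put the bathroom ledge back in order

## Task

The four things on the bathroom ledge stand on each other's cork pads. Swap them round, parking things on the free grey slab as needed, so that the toothbrush cup stands upright in the middle of the round pad, the jar stands upright in the middle of the square pad, the soap dish lies right way up in the middle of the oblong pad and lengthwise along it, and the nail clipper lies flat, lever up, in the middle of the cross-shaped pad. Leave the brown bottle standing where it is.

Things in the scene. Friction and masses are not known exactly. Their poses are not given: they have to be found in the camera images.
- cup_centre (a point): Green plastic toothbrush cup, open at the top, empty and standing upright: 72 mm tall, tapering from 62 mm across at the rim to a narrower foot, wall 3 mm. The point is on its axis, half-way up (36 mm above its foot); z is its axis, up.
- jar_centre (a point): Round glass jar with a twist cap of bare metal, closed, standing upright: 68 mm tall in all; the glass is 54 mm across and straight up to 46 mm height, the cap 50 mm across from 50 mm up. The point is on its axis, half-way up (34 mm above its foot); z is its axis, up.
- dish_centre (a point): White plastic soap dish with drain slots, an empty open oblong tray with upright walls: 104 mm long (its x), 60 mm wide (its y), 26 mm tall, walls 4 mm. The point is at its middle, half-way up (13 mm above its underside); z up.
- clipper_centre (a point): Steel nail clipper lying flat, lever up: 74 mm long (its x), 14 mm wide (its y), about 14 mm tall. The point is at its middle, 7 mm above its underside; z up.
- round_pad: Cork pad, 4 mm thick, fixed to the ledge. Origin at the middle of its underside, z up, top face 4 mm above the ledge. At the start the wrong thing stands on it. Round, 104 mm across. Home of the toothbrush cup.
- square_pad: Cork pad, 4 mm thick, fixed to the ledge. Origin at the middle of its underside, z up, top face 4 mm above the ledge. At the start the wrong thing stands on it. Square, 100 by 100 mm. Home of the jar.
- oblong_pad: Cork pad, 4 mm thick, fixed to the ledge. Origin at the middle of its underside, z up, top face 4 mm above the ledge. At the start the wrong thing stands on it. Oblong, 150 mm long (its x) by 86 mm wide (its y). Home of the soap dish.
- cross_pad: Cork pad, 4 mm thick, fixed to the ledge. Origin at the middle of its underside, z up, top face 4 mm above the ledge. At the start the wrong thing stands on it. Cross-shaped, two bars of 130 by 52 mm crossing at right angles in the middle. Home of the nail clipper, which may point any way.
- free_slab: The free spot: a flat grey square slab, 130 by 130 mm, 4 mm thick, fixed to the ledge and empty at the start; any of the things can be parked on it. Origin at the middle of its underside, z up.
- bottle_centre (a point): Brown glass bottle with a white cap, 48 mm across and 120 mm tall, standing loose among the pads; not to be knocked or moved. The point is on its axis, half-way up (60 mm above its foot); z is its axis, up.
Mind the look-alikes: they are no part of the job. Leave any blue look-alike of the square_pad alone.

How it is judged:
At the end, for the whole second after the job is handed in: Each thing is at rest, upright (within 0.15 rad), flat on its own pad (height within 5 mm) with its centre within 15 mm of the pad's centre: cup on round, jar on square, soap dish on oblong, clipper on cross; the dish's length is within 0.26 rad of the oblong pad's length, either way round (horizontal distance between cup_centre and round_pad below 0.015 m and z of cup_centre in the frame of round_pad between 0.035 and 0.045 m and angle between each of cup_centre, jar_centre, dish_centre, clipper_centre's own z axis and vertical below 0.15 rad and linear speed of each of cup, jar, dish, clipper below 0.02 m/s and horizontal distance between jar_centre and square_pad below 0.015 m and z of jar_centre in the frame of square_pad between 0.033 and 0.043 m and horizontal distance between dish_centre and oblong_pad below 0.015 m and z of dish_centre in the frame of oblong_pad between 0.012 and 0.022 m and horizontal distance between clipper_centre and cross_pad below 0.015 m and z of clipper_centre in the frame of cross_pad between 0.006 and 0.016 m and angle between the x axis of dish_centre and the x axis of oblong_pad, either way round below 0.26 rad); the robot touches nothing.
It fails at once if the brown bottle is moved more than 25 mm or tipped (distance of bottle_centre from where it was at the start of the episode above 0.025 m or angle between bottle_centre's own z axis and vertical above 0.4 rad).
It also fails if it takes over 144 s, if anything falls off the work surface, if the arm or the gripper's body presses on something with over 40 N, if the wrist force passes 120 N, or if a joint passes its speed limit or range.

## Robot

A 7-joint arm with a two-finger parallel gripper is mounted at the origin on the work surface. World frame = base frame: x ahead of the robot, y to its left, z up, the work surface at z = 0. Lengths are in m, angles in rad, forces in N, time in s.
With the tool pointing down it reaches from about 0.425 to 1.025 m from the base axis. Payload 9.4 kg.
Tool frame: the origin (TCP) lies on the centre line of the jaws, within the pads' length; the fingertips stand 14 mm ahead of it and the grasp point (between the pads) lies 5 mm behind it; z points along the fingers, y is the direction in which the jaws open and shut (so a half turn about z gives the same grasp; the last joint's range is limited). The gripper opens to 93 mm and grips with 3 to 60 N. Pads are 15 mm wide; open, the fingers measure 128 mm over their backs; the gripper's body (75 mm by 188 mm) begins 65 mm behind the grasp point.
Start: joints at [1.158, 0.599, -0.003, 1.599, 0.002, 0.943, -0.08], TCP at [0.239, -0.685, 0.233] pointing down, gripper open.
Joint ranges: [-2.57, 2.57], [-0.35, 1.97], [-1.29, 1.29], [0.11, 2.56], [-1.05, 4.19], [0.11, 1.86], [-2.63, 2.63]. Speed limits (rad/s): [2.22, 2.22, 3.01, 3.01, 3.14, 3.14, 3.14].

## Interface

Orientations are given as a unit quaternion [x, y, z, w].
In Python, from bench import arm gives the robot as it stands. Calls block until the motion is done:
- arm.move_pose(position, orientation): joint-space move of the TCP to a pose.
- arm.line_to(position, ori=None, v=0.15, f_stop=None): straight line of the TCP; ori=None keeps the orientation; v is the mean speed in m/s. With f_stop (N) it stops when the force on the tool has changed by that much, and returns True; else False.
- arm.move_joints(angles): joint-space move.
- arm.move_gripper(opening, f_grip=None): opening from 0.0 (shut) to 1.0 (fully open); f_grip is the grip in N (None keeps the last); returns when the fingers have stopped.
- arm.wait(seconds).
- arm.ik(position, orientation): joint angles nearest the present ones, or None.
- arm.state(): the state.
- arm.get_image(name): name is "side" or "top"; returns a dict with "img" (480x640x3 uint8, red, green, blue), "fx", "fy", "cx", "cy" (pixels), "origin" and "rotation" of the camera in the world. Camera axes: x right, y down, z forward; pixel columns grow to the right and rows downward; lengths in m; the calibration is good to about 2 mm. A picture is of the moment at which its call begins. There is no depth.
A pose or a line that the arm cannot do raises arm.PlanningError and nothing moves.
- arm.hand_in(): hands the job in, once; it reports no verdict.
The state is a dict: "t": time; "qpos": joint angles; "qd": joint speeds; "joint_efforts": joint torques, N m; "tcp_pos": TCP position; "ee_rot": TCP orientation; "ft_force": force on the tool from outside, world axes, zero at the start; "wrist_torque": the same for the moment, N m; "opening": opening from 0.0 (shut) to 1.0 (fully open).
Only numpy, scipy, OpenCV 4.12 (cv2) and the standard library are available. Lean on these libraries where they do the work, as an engineer would, in place of code of your own. Each camera call takes 0.05 s, during which the arm holds its last target.

## Working session

There is one attempt and no reset: what is moved stays moved. The work goes in short steps, each a Python script; the robot and the scene stay as the last script left them, time stands still between calls to the robot, and variables do not carry over. Pictures are saved under pics/ and viewed, and the job is handed in when it is done.

```bash
mkdir -p pics; ls; python3 - <<'E'
from bench import arm
import cv2
for n in("top","side"):
    d=arm.get_image(n); cv2.imwrite(f"pics/{n}0.png",d["img"][:,:,::-1]); print(n,d["fx"],d["fy"],d["cx"],d["cy"],d["origin"],d["rotation"])
s=arm.state();print(s["t"],s["tcp_pos"],s["ee_rot"],s["opening"])
E
```

```text
pics
top 509.72294111918944 509.72294111918944 321.46635850722043 233.34905213072275 [0.28383507 0.11683739 1.10493586] [-0.70324052  0.7063595  -0.05844951  0.05561185]
side 458.5789742370025 458.5789742370025 322.96671608478914 231.5481140668139 [ 0.38453306 -0.77796366  0.59880593] [ 0.86512075 -0.04816493  0.02125998 -0.49879278]
0.1 [ 0.23877131 -0.68412636  0.23185927] [ 9.85931156e-01  1.67150515e-01 -1.77012307e-04 -6.55752424e-04] 0.9991885888069649
```

View pics/top0.png

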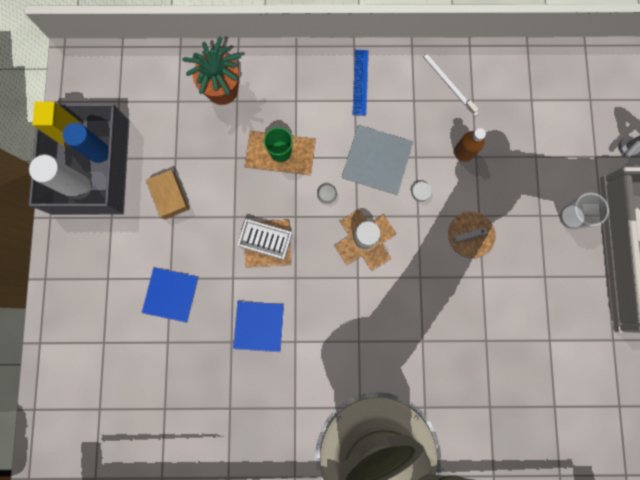

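View pics/side0.png

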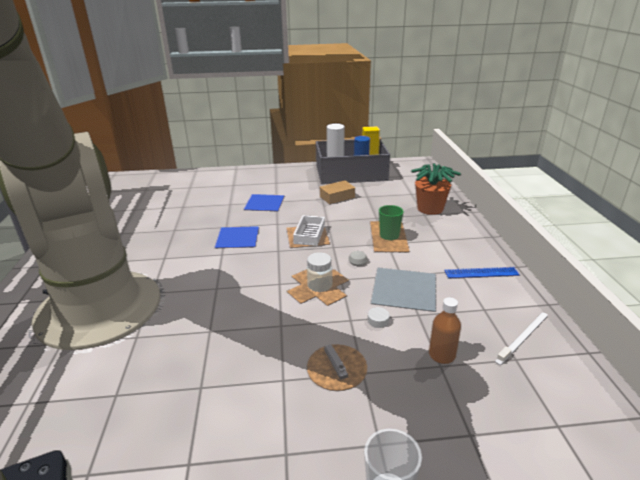

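The top view shows the cup at (278,145) on the oblong pad, the dish at (265,239) on the square pad, the jar at (368,233) on the cross and the clipper at (470,236) on the round pad. The slab is at (378,158), the bottle at (470,145), and loose pucks sit at (327,192) and (422,190). The only park needed is the clipper.

```bash
cat > h.py <<'E'
import numpy as np, cv2
from scipy.spatial.transform import Rotation as R
from bench import arm
def ray(d,px,z):
    px=np.atleast_2d(px).astype(float)
    v=np.c_[(px[:,0]-d["cx"])/d["fx"],(px[:,1]-d["cy"])/d["fy"],np.ones(len(px))]
    v=R.from_quat(d["rotation"]).apply(v); o=np.array(d["origin"])
    return o+v*((z-o[2])/v[:,2])[:,None]
def proj(d,P):
    P=np.atleast_2d(P); c=R.from_quat(d["rotation"]).inv().apply(P-np.array(d["origin"]))
    return np.c_[d["fx"]*c[:,0]/c[:,2]+d["cx"],d["fy"]*c[:,1]/c[:,2]+d["cy"]]
def down(yaw):  # tool pointing down, jaw (tool y) axis along direction yaw (+-)
    # tool z=-Z, tool y=(cos,sin,0), x=y×z
    y=np.array([np.cos(yaw),np.sin(yaw),0]); z=np.array([0,0,-1.]); x=np.cross(y,z)
    return R.from_matrix(np.c_[x,y,z]).as_quat()
E
cat > s1.py <<'E'
from h import *
d=arm.get_image("top"); im=d["img"]; hsv=cv2.cvtColor(im,cv2.COLOR_RGB2HSV)
big=cv2.resize(im[110:290,225:515],None,fx=2.75,fy=2.75,interpolation=cv2.INTER_CUBIC); cv2.imwrite("pics/crop0.png",big[:,:,::-1])
m=cv2.inRange(hsv,(5,90,60),(20,255,255)); m[:,:225]=0;m[:110]=0; m[290:]=0
cv2.imwrite("pics/cork0.png",cv2.resize(m[110:290,225:515],None,fx=2.75,fy=2.75,interpolation=0))
n,l,st,ce=cv2.connectedComponentsWithStats(m)
for i in range(1,n):
    if st[i,4]<60: continue
    ys,xs=np.nonzero(l==i); P=ray(d,np.c_[xs,ys],.004)[:,:2].astype(np.float32)
    print(st[i],hsv[l==i].mean(0).round(),"mean",P.mean(0).round(4),"rect",np.round(cv2.minAreaRect(P*1000),1) if 0 else cv2.minAreaRect(P*1000))
g=cv2.inRange(hsv,(90,15,60),(115,120,200)); g[:,:330]=0;g[:,420:]=0;g[:110]=0;g[200:]=0
c=max(cv2.findContours(g,0,1)[0],key=cv2.contourArea); print("slab",cv2.minAreaRect((ray(d,c[:,0],.004)[:,:2]*1000).astype(np.float32)))
E
python3 s1.py
```

```text
[ 245  131   70   44 1684] [ 15. 131. 165.] mean [0.6418 0.2033] rect ((648.029052734375, 204.86648559570312), (148.2276153564453, 84.67576599121094), 82.86341094970703)
[455 132  30  30 469] [ 13. 167.  85.] mean [ 0.6582 -0.2216] rect ((658.564697265625, -219.66781616210938), (48.841094970703125, 72.02865600585938), 52.42578125)
[ 335  210   60   60 1514] [ 15. 120. 158.] mean [0.4456 0.0188] rect ((450.33868408203125, 17.629871368408203), (120.58734893798828, 122.45195007324219), 76.85098266601562)
[ 449  212   46   46 1365] [ 15. 114. 110.] mean [ 0.4599 -0.2171] rect ((459.98388671875, -216.53634643554688), (98.67914581298828, 99.81366729736328), 86.6104965209961)
[261 220  28  10 145] [ 15. 119. 130.] mean [0.486  0.2058] rect ((483.2769470214844, 214.94078063964844), (59.45555877685547, 20.063426971435547), 89.7692642211914)
[245 246  46  21 498] [ 15. 120. 165.] mean [0.4071 0.2358] rect ((412.08270263671875, 229.2109375), (38.629249572753906, 98.26644134521484), 5.005560398101807)
slab ((631.6965942382812, -13.494773864746094), (127.28099060058594, 127.7607192993164), 72.18959045410156)
```

View pics/crop0.png

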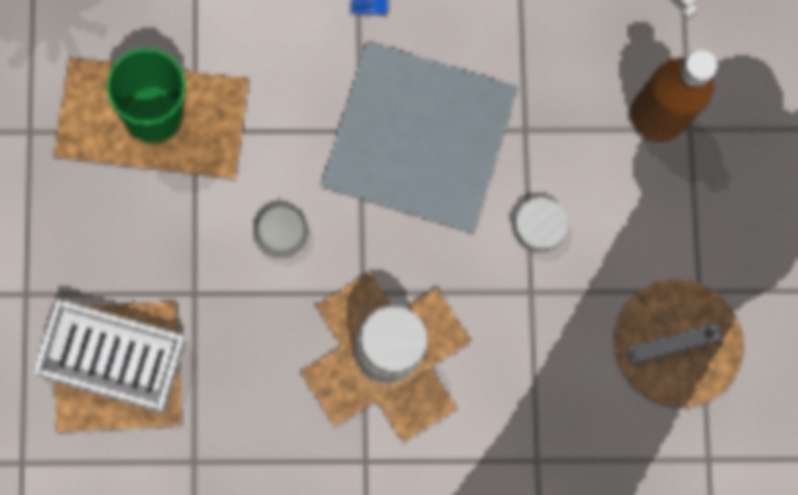

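View pics/cork0.png

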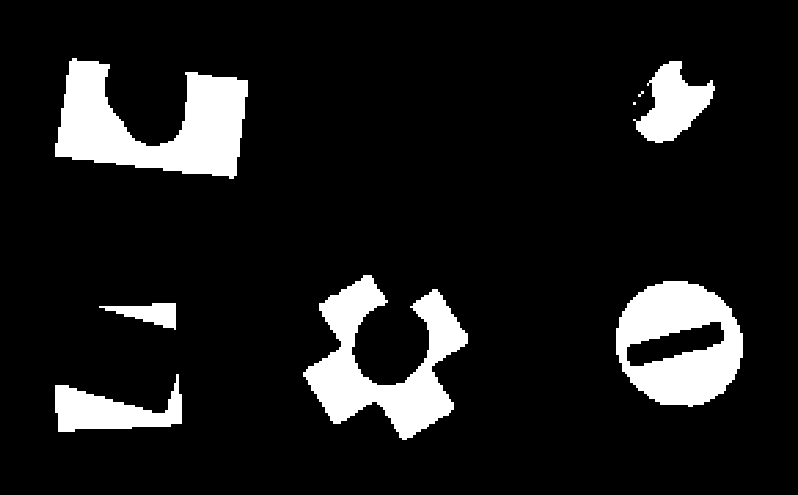

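```bash
cat > s2.py <<'E'
from h import *
d=arm.get_image("top"); im=d["img"]; hsv=cv2.cvtColor(im,cv2.COLOR_RGB2HSV)
def win(m,x0,y0,x1,y1):
    o=np.zeros_like(m);o[y0:y1,x0:x1]=m[y0:y1,x0:x1];return o
def cont(m): return max(cv2.findContours(m,0,1)[0],key=cv2.contourArea)[:,0]
def circ(P):
    s=np.linalg.lstsq(np.c_[2*P,np.ones(len(P))],(P**2).sum(1),rcond=None)[0]; return s[:2],np.sqrt(s[2]+s[:2]@s[:2])
cork=cv2.inRange(hsv,(5,90,60),(20,255,255))
ys,xs=np.nonzero(win(cork,235,214,300,275)); print("square",cv2.minAreaRect((ray(d,np.c_[xs,ys],.004)[:,:2]*1000).astype(np.float32)))
# cross: hull in world
c=cv2.convexHull((ray(d,cont(win(cork,325,205,405,275)),.004)[:,:2]*1000).astype(np.float32))
print("cross bbox hull", cv2.minEnclosingCircle(c), cv2.fitEllipse(c)); 
A=cv2.approxPolyDP(c,6,True)[:,0];print(A.round(0).tolist())
# cup
g=win(cv2.inRange(hsv,(45,80,20),(90,255,255)),255,120,300,170); c=cont(g)
P=ray(d,c,.076)[:,:2]; top=c[:,1]<=143; print("cup",circ(P[top]),len(P[top]), c.min(0),c.max(0))
# jar cap
for lo in (190,205):
    w=win(cv2.inRange(hsv,(0,0,lo),(180,28,255)),352,215,384,248); c=cont(w); P=ray(d,c,.072)[:,:2]; print("jar",lo,circ(P),cv2.minEnclosingCircle((P*1000).astype(np.float32)))
print("puckhsv",hsv[232,368],hsv[200,340],hsv[239,248])
# dish
for lo in (195,210):
    w=win(cv2.inRange(hsv,(0,0,lo),(180,25,255)),232,210,298,265); n,l,s,_=cv2.connectedComponentsWithStats(w); k=(l>0)&(np.array(s)[:,4][l]>15)
    c=cont(w); print("dish",lo,cv2.minAreaRect((ray(d,c,.030)[:,:2]*1000).astype(np.float32)))
# clipper
w=win(255-cork,446,210,498,262); hullm=np.zeros_like(w); cv2.fillConvexPoly(hullm,cv2.convexHull(cont(win(cork,446,210,498,262))),255)
w=cv2.bitwise_and(w,cv2.erode(hullm,np.ones((3,3)))); c=cont(w); print("clip",cv2.minAreaRect((ray(d,c,.014)[:,:2]*1000).astype(np.float32)))
ys,xs=np.nonzero(w);P=ray(d,np.c_[xs,ys],.014)[:,:2]; u,s,v=np.linalg.svd(P-P.mean(0),full_matrices=False);print(P.mean(0),np.arctan2(v[0,1],v[0,0]))
# pucks, bottle foot
print("pucks",ray(d,[[327,192],[422,190]],.015)); print("bottle foot",ray(d,[[464,155]],.0))
# side check: draw estimates
E
python3 s2.py
```

```text
square ((442.79803466796875, 230.7994384765625), (98.04307556152344, 98.03985595703125), 2.8376259803771973)
cross bbox hull ((450.21612548828125, 17.139266967773438), 67.19194793701172) ((450.089111328125, 17.128070831298828), (131.68838500976562, 132.87400817871094), 56.67060089111328)
[[515.0, 31.0], [493.0, 69.0], [435.0, 83.0], [398.0, 59.0], [385.0, 3.0], [408.0, -34.0], [468.0, -47.0], [504.0, -24.0]]
cup (array([0.65106144, 0.20368483]), np.float64(0.028761346020481103)) 45 [264 127] [291 161]
jar 190 (array([0.45311332, 0.01655248]), np.float64(0.02214115782147346)) ((452.9930114746094, 16.327537536621094), 23.19276237487793)
jar 205 (array([0.45276474, 0.01692776]), np.float64(0.020056229940706057)) ((452.9457702636719, 16.748334884643555), 21.19948387145996)
puckhsv [ 60   2 208] [ 13  16 189] [150   6  80]
dish 195 ((451.39019775390625, 232.908935546875), (87.74003601074219, 38.0787353515625), 73.41961669921875)
dish 210 ((449.9303283691406, 228.35494995117188), (72.68942260742188, 35.00456619262695), 73.10691833496094)
clip ((457.4353942871094, -210.06971740722656), (17.313852310180664, 78.0333251953125), 14.977294921875)
[ 0.45741466 -0.21011965] -1.305546665084445
pucks [[ 0.55330911  0.09944351  0.015     ]
 [ 0.55702609 -0.10945689  0.015     ]]
bottle foot [[ 0.64150739 -0.21031212  0.        ]]
```

```bash
cat >> h.py <<'E'
ZT=0.20
def pick(x,y,z,yaw,f,zt=ZT,joint=False):
    q=down(yaw)
    if joint: arm.move_pose([x,y,zt],q)
    else: arm.line_to([x,y,zt],q,v=.25)
    s=arm.line_to([x,y,z],v=.12,f_stop=12); print("stop",s,arm.state()["tcp_pos"].round(4) if hasattr(arm.state()["tcp_pos"],'round') else arm.state()["tcp_pos"])
    arm.move_gripper(0.0,f_grip=f); print("opening",arm.state()["opening"]*93)
    arm.line_to([x,y,zt],v=.15); print("held opening",arm.state()["opening"]*93)
def place(x,y,z,yaw,zt=ZT,wide=1.0):
    q=down(yaw); arm.line_to([x,y,zt],q,v=.25)
    arm.line_to([x,y,z+.02],v=.15); s=arm.line_to([x,y,z+.001],v=.05,f_stop=8); print("place stop",s,arm.state()["tcp_pos"])
    arm.move_gripper(wide); arm.line_to([x,y,zt],v=.15); print("t",arm.state()["t"])
def snap(tag,n="top",box=None):
    d=arm.get_image(n); im=d["img"]
    if box: im=cv2.resize(im[box[1]:box[3],box[0]:box[2]],None,fx=2.7,fy=2.7,interpolation=cv2.INTER_CUBIC)
    cv2.imwrite(f"pics/{tag}.png",im[:,:,::-1]); return d
E
python3 - <<'E'
from h import *
d=arm.get_image("top")
C=np.array([[60,298],[183,333],[163,410],[38,372]])/2.75+[225,110]
W=ray(d,C,.030)[:,:2]; print("dish",W.mean(0),np.linalg.norm(np.diff(W,axis=0),axis=1),np.degrees(np.arctan2(*(W[0]-W[1])[::-1])))
for p,y in (((.457,-.210,.02),15),((.632,-.0135,.02),15),((.651,.2037,.05),0),((.46,-.2165,.05),0),((.447,.23,.02),-17),((.648,.205,.02),-7),((.453,.0168,.03),0),((.45,.017,.02),15)):
    for z in (p[2],.2): print(p,z,np.round(arm.ik([p[0],p[1],z],down(np.radians(y))),2))
pick(.4574,-.2101,.0205,np.radians(15.1),15,joint=True)
snap("a1","side")
E
```

```text
dish [0.44855651 0.23183511] [0.10010568 0.0619603  0.10140271] 73.70659416617768
(0.457, -0.21, 0.02) 0.02 [ 0.45  0.7  -0.19  2.24  0.54  0.24  0.04]
(0.457, -0.21, 0.02) 0.2 [ 0.65  0.41 -0.45  2.11  0.28  0.67  0.27]
(0.632, -0.0135, 0.02) 0.02 [ 0.13  0.78 -0.3   1.94  0.46  0.48 -0.24]
(0.632, -0.0135, 0.02) 0.2 [ 0.25  0.56 -0.48  1.83  0.34  0.83 -0.14]
(0.651, 0.2037, 0.05) 0.05 [-0.23  0.77 -0.25  1.81  0.31  0.59 -0.67]
(0.651, 0.2037, 0.05) 0.2 [-0.08  0.62 -0.49  1.71  0.36  0.9  -0.72]
(0.46, -0.2165, 0.05) 0.05 [ 0.47  0.65 -0.2   2.22  0.41  0.31 -0.09]
(0.46, -0.2165, 0.05) 0.2 [ 0.61  0.41 -0.38  2.11  0.24  0.67  0.07]
(0.447, 0.23, 0.02) 0.02 [-0.67  0.7   0.13  2.26 -0.42  0.2  -0.46]
(0.447, 0.23, 0.02) 0.2 [-0.08  0.46 -0.69  2.11  0.44  0.72 -1.36]
(0.648, 0.205, 0.02) 0.02 [-0.28  0.81 -0.18  1.83  0.25  0.53 -0.74]
(0.648, 0.205, 0.02) 0.2 [-0.1   0.62 -0.46  1.72  0.34  0.89 -0.83]
(0.453, 0.0168, 0.03) 0.03 [-0.12  0.66 -0.07  2.36  0.31  0.13 -0.48]
(0.453, 0.0168, 0.03) 0.2 [ 0.19  0.36 -0.46  2.22  0.27  0.62 -0.46]
(0.45, 0.017, 0.02) 0.02 [ 0.1   0.7  -0.38  2.35  1.12  0.27 -1.04]
(0.45, 0.017, 0.02) 0.2 [ 0.24  0.36 -0.53  2.22  0.31  0.63 -0.25]
stop False [ 0.4576 -0.2103  0.021 ]
opening 13.47343359410744
held opening 13.55524175694422
```

View pics/a1.png

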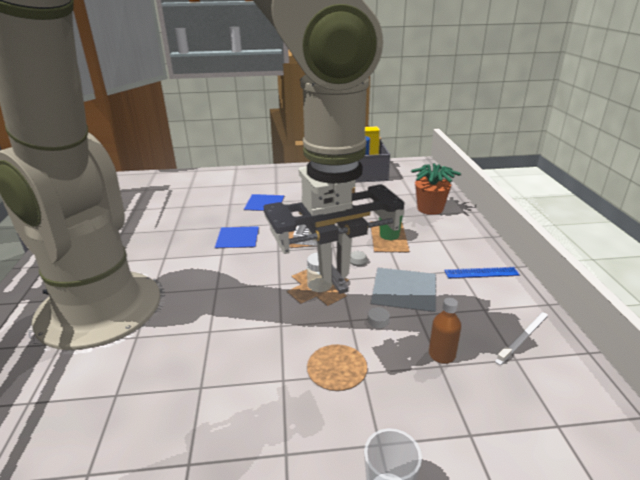

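The clipper is held (opening 13.5 mm) and the round pad at (337,366) is bare. Next I'll park the clipper and move the cup.

```bash
python3 - <<'E'
from h import *
place(.632,-.0135,.021,np.radians(15.1))
pick(.6511,.2037,.05,np.radians(0),10)
snap("b1","side")
place(.460,-.2165,.05,0)
snap("b2","side"); 
E
```

```text
place stop False [ 0.63185821 -0.01339405  0.02166462]
t 11.9667
stop False [0.6516 0.2039 0.0508]
opening 61.341729835594634
held opening 61.515508403314726
place stop False [ 0.45987222 -0.2163772   0.05072983]
t 21.6
```

View pics/b2.png

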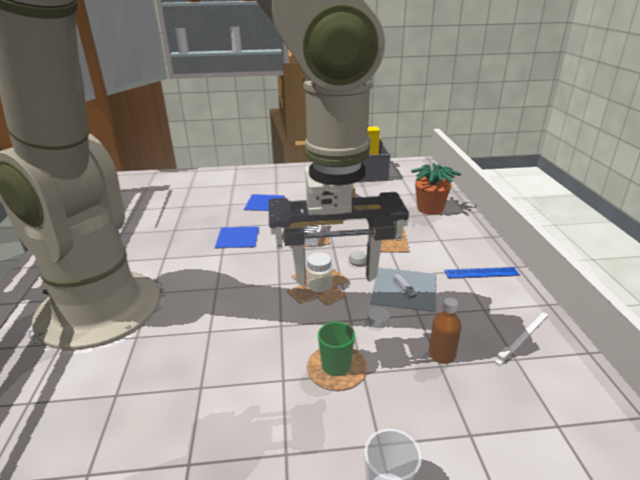

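The cup stands centred on the round pad at (337,350), and the clipper lies on the slab at (404,285). Now the dish, then the jar.

```bash
python3 - <<'E'
from h import *
pick(.4486,.2318,.0205,np.radians(73.7-90),15)
snap("c1","side")
place(.648,.2049,.0205,np.radians(82.9-90))
snap("c2","side"); snap("c3","top",(225,110,515,290))
E
```

```text
stop False [0.4489 0.2319 0.021 ]
opening 60.003745550107546
held opening 59.84606157479987
place stop True [0.64768416 0.20469146 0.020446  ]
t 31.9667
```

View pics/c2.png

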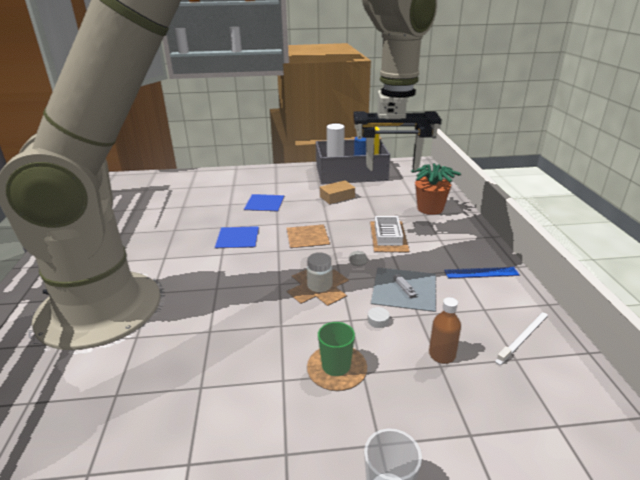

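View pics/c3.png

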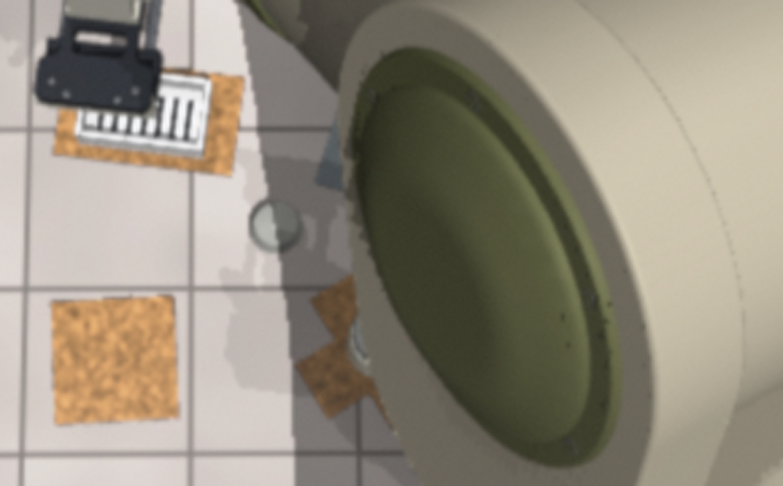

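The dish lies lengthwise on the oblong pad with about equal end gaps, and the square pad is clear. Next the jar, then the clipper.

```bash
python3 - <<'E'
from h import *
d=arm.get_image("top"); hsv=cv2.cvtColor(d["img"],cv2.COLOR_RGB2HSV); m=cv2.inRange(hsv,(5,90,60),(20,255,255)); k=np.zeros_like(m);k[212:275,238:298]=m[212:275,238:298]
ys,xs=np.nonzero(k);r=cv2.minAreaRect((ray(d,np.c_[xs,ys],.004)[:,:2]*1000).astype(np.float32));print(r)
pick(.453,.0167,.036,0,20)
snap("d1","side")
place(r[0][0]/1000,r[0][1]/1000,.036,0)
arm.line_to([.60,.10,.25],v=.25)
snap("d2","side"); snap("d3","top",(225,110,515,290))
E
```

```text
((442.8620300292969, 230.88876342773438), (98.21934509277344, 98.06556701660156), 3.003850221633911)
stop False [0.4532 0.0167 0.0364]
opening 53.786120000262564
held opening 53.53086705937254
place stop True [0.44277126 0.23080822 0.03606036]
t 41.4917
```

View pics/d2.png

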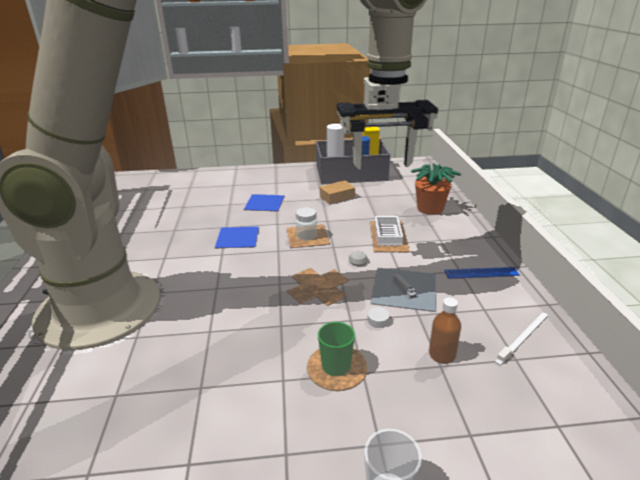

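View pics/d3.png

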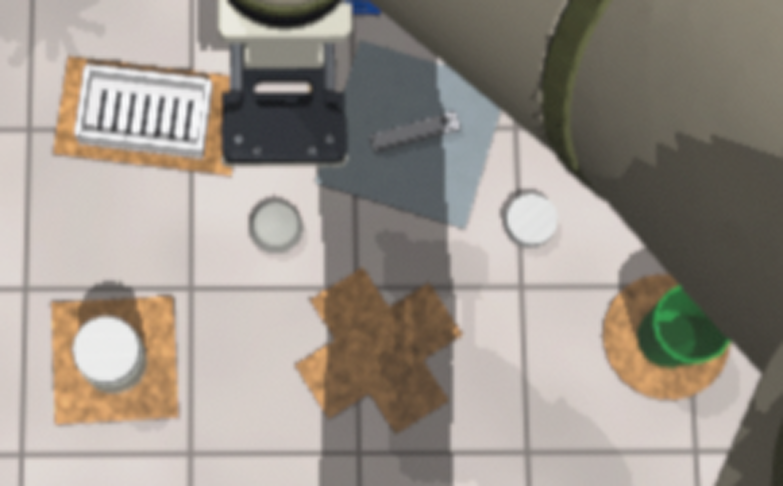

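The jar stands on the square pad at top px (265,240). The clipper is on the slab at about (379,159), and the cross is now bare.

```bash
python3 - <<'E'
from h import *
d=arm.get_image("top"); hsv=cv2.cvtColor(d["img"],cv2.COLOR_RGB2HSV); m=cv2.inRange(hsv,(5,70,40),(20,255,255)); k=np.zeros_like(m);k[205:275,328:400]=m[205:275,328:400]
ys,xs=np.nonzero(k);P=ray(d,np.c_[xs,ys],.004)[:,:2];c=P.mean(0);print("cross",c,len(P),cv2.minEnclosingCircle((P*1000).astype(np.float32)))
e=ray(d,np.array([[374,140],[458,124]])/2.7+[225,110],.014)[:,:2];print("clip",e.mean(0),np.linalg.norm(e[0]-e[1]),np.degrees(np.arctan2(*(e[0]-e[1])[::-1])))
pick(.632,-.0135,.0205,np.radians(15.1),15)
place(c[0],c[1],.0205,np.radians(15.1))
arm.line_to([.62,-.02,.3],v=.25); 
snap("e1","side"); 
arm.move_joints([1.158,0.599,-0.003,1.599,0.002,0.943,-0.08]); snap("e3","top",(225,110,515,290)); snap("e2","side"); print(arm.state()["t"])
E
```

```text
cross [0.44955039 0.0173945 ] 2179 ((449.78607177734375, 17.176340103149414), 67.5834732055664)
clip [ 0.62867147 -0.01682732] 0.07076500041508055 100.93213452201259
stop False [ 0.6324 -0.0135  0.0212]
opening 13.528114124467573
held opening 13.777610416915572
place stop False [0.44945396 0.01746023 0.02142023]
t 52.775
56.5917
```

View pics/e2.png

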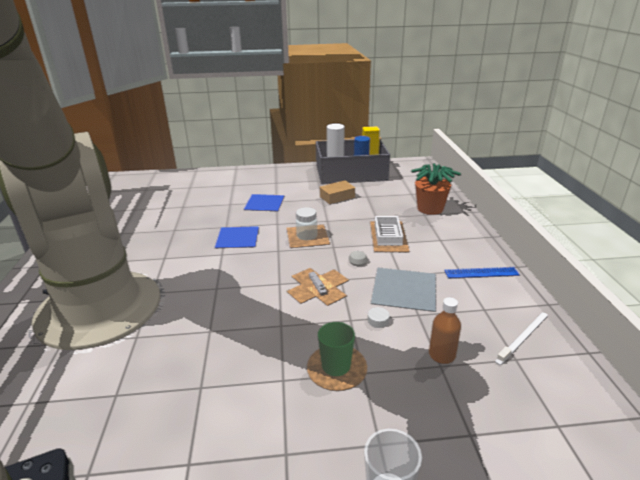

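View pics/e3.png

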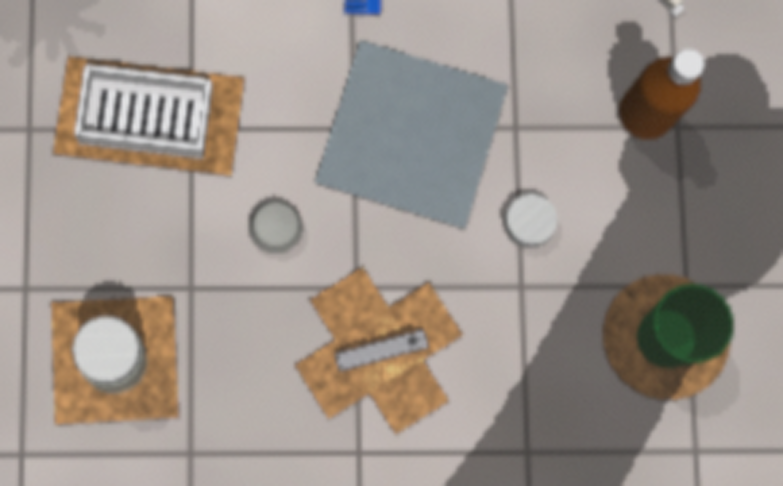

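All four things are on their pads. I'll check the offsets numerically before handing in.

```bash
python3 - <<'E'
from h import *
d=arm.get_image("top"); f=lambda p,z: ray(d,np.array(p)/2.7+[225,110],z)[:,:2]
r=lambda a,b: print((1000*(a.mean(0)-b)).round(1))
D=f([[86,64],[213,76],[205,157],[75,144]],.030); r(D,np.array([.648,.2049])); print("dish yaw",np.degrees(np.arctan2(*(D[3]-D[2])[::-1])), np.degrees(np.arctan2(*(D[0]-D[1])[::-1])))
r(f([[339,359],[426,340]],.014),np.array([.4496,.0174]))
r(f([[72,350],[141,350],[106,316],[106,385]],.072),np.array([.4429,.2309]))
im=d["img"];hsv=cv2.cvtColor(im,cv2.COLOR_RGB2HSV);g=cv2.inRange(hsv,(45,80,15),(90,255,255));g[:205]=0;g[255:]=0;g[:,:450]=0
c=max(cv2.findContours(g,0,1)[0],key=cv2.contourArea)[:,0];P=ray(d,c,.076)[:,:2];P=P[c[:,0]>=482]
s=np.linalg.lstsq(np.c_[2*P,np.ones(len(P))],(P**2).sum(1),rcond=None)[0];print("cup",s[:2]-[.46,-.2165],np.sqrt(s[2]+s[:2]@s[:2]))
print("bottle foot",f([[645,122]],0))
E
```

```text
[-5.1  0.4]
dish yaw 83.88636393043856 84.16750582613865
[-1.8 -3.2]
[-3.5 -1.6]
cup [-0.00125029  0.0019216 ] 0.028723518943866
bottle foot [[ 0.64107439 -0.21003972]]
```

All offsets are about 5 mm or less, against a 15 mm limit.

```bash
python3 -c "
from bench import arm
print(arm.hand_in(), arm.state()['t'])"
```

```text
the job is handed in; nothing more can be done
the job is handed in; nothing more can be done
```

All four things are on their own pads and the job is handed in, about 57 s into the 144 s allowed. I parked the clipper on the grey slab, then moved the cup to the round pad, the dish to the oblong pad, the jar to the square pad and the clipper to the cross.

My last check used the top and side pictures, with the arm back at its start pose:

| Thing | Offset from pad centre (limit 15 mm) |
|---|---|
| Cup | about 2 mm |
| Jar | about 4 mm |
| Dish | about 5 mm, and about 1° off the pad's length |
| Clipper | about 4 mm |

- **Upright and lying flat:** everything looks upright or flat in both pictures. I judged this by eye and did not measure tilt or height.
- **Bottle and look-alikes:** the bottle's foot is within about 1 mm of where it started. The blue look-alikes were not touched.
- **Disagreements:** no check failed. The dish and jar offsets come from corner and edge pixels I read by eye, so they are good to a few millimetres. The circle fit to the cup rim gave 57 mm across instead of 62 mm, and the circle fit to the jar cap came out small too, before the moves. I put this down to blurred edges and do not expect it to shift the centres much.

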